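Pin the engine-turning machine's clamp plates with a taper drift

TASK

Draw the steel taper drift (the taller round handle, with a collar) out of the wooden stand and drive it down through the hole in the top of the steel block, feeling for the shifted hole of the loose brass plate underneath, so that the taper pulls the two holes into line and the collar sits fully home, flush on the block; then let go. Press gently and never force it, and leave everything else on the bench where it is.

Things in the scene. Friction and masses are not known exactly. Their poses are not given: they have to be found in the camera images.
- drift: Steel taper drift, 0.1 to 0.2 kg. Origin: centre of the collar's underside; z along its axis, up to the handle. Above: collar 30 mm diameter, 6 mm thick, then a round handle 22 mm diameter up to 46 mm (grip it here from above). Below: 17 mm diameter down to -22 mm, tapering to 6 mm at -42 mm, then a 6 mm pilot to the flat tip at -54 mm. Hangs upright in the stand at the start.
- drift_tip (a point): Centre of the drift's flat tip, 54 mm below its origin. Once the tip is in both holes, some 5 to 20 N of downward push wedges the drift home; hard contact of steel on steel builds force within a fraction of a millimetre.
- block: Steel block fixed to the bench: top plate 170 x 90 mm, 10 mm thick, on grey side walls, 58 mm high to the plate's top. Origin: on the bench below the plate's hole, at the block's centre; x along its 170 mm length, z up. Hidden 1 mm under the plate is a floating brass plate, seen only through the hole; below it the block is hollow down to the bench.
- hole (a point): Centre of the mouth of the 18 mm through hole in the block's top plate, 58 mm above the bench; axes as the block's. The floating brass plate (10 mm thick, its top 11 mm below this point) has a like hole, at first 10 to 10.6 mm out of line in an unknown level direction. It shifts level only, any way, against about 5 N of friction, and stays where left.
- stand: Wooden stand fixed to the bench, 60 x 130 x 58 mm high, origin at the centre of its underside, long side along its y. Two upright 21 mm through holes 35 mm either side of its centre in y: the drift hangs by its collar in the +y one, the plain pin in the other.
- plain_pin: Bystander: plain straight steel pin in the other stand hole, head 28 mm diameter rising only 20 mm above the stand. Origin at the underside of its head.
- blank_on_block: Bystander: loose brass disc 36 mm diameter, 4 mm thick, lying on the block's plate about 60 mm from the hole towards the block's -x. Origin: centre of its underside.
- blank_a: Bystander: brass disc 36 mm diameter, 4 mm thick, on a rubber pad beyond the block. Origin: centre of its underside.
- blank_b: Bystander: brass disc 42 mm diameter, 4 mm thick, on the same pad. Origin: centre of its underside.
- oil: Bystander: small oil jar, 36 mm diameter, 75 mm high. Origin: centre of its underside.
- loupe: Bystander: black eye loupe, 38 mm diameter, 32 mm high. Origin: centre of its underside.
- screwdriver: Bystander: screwdriver lying on the bench, 170 mm long, wooden handle. Origin: under its middle.
- brush: Bystander: bench brush lying on the bench, 160 mm long. Origin: under its middle.
There are look-alikes about, which are no part of the job. What is shaped like the drift but purple or red is not meant.

How it is judged:
By the outcome, as a careful person would: the job done as asked, in the order asked, and still so for the second after the job is handed in, with the robot touching nothing.
It also fails if it takes over 70 s, if anything falls off the work surface, if the arm or the gripper's body presses on something with over 40 N, if the wrist force passes 120 N, or if a joint passes its speed limit or range.

ROBOT

A 6-joint arm with a two-finger parallel gripper is mounted at the origin on the work surface. World frame = base frame: x ahead of the robot, y to its left, z up, the work surface at z = 0. Lengths are in m, angles in rad, forces in N, time in s.
With the tool pointing down it reaches from about 0.375 to 0.9 m from the base axis. Payload 3.1 kg.
Tool frame: the origin (TCP) lies at the very end of the fingers, on their centre line; the grasp point (between the pads) lies 19 mm behind it; z points along the fingers, y is the line along which they close (so a half turn about z gives the same grasp; the last joint's range is limited). The gripper opens to 87 mm and grips with 3 to 60 N. Pads are 19 mm wide; open, the fingers measure 117 mm over their backs; the gripper's body (75 mm by 190 mm) begins 51 mm behind the grasp point.
Start: joints at [0.969, 0.527, 1.433, -0, 1.181, -0.178], TCP at [0.257, 0.57, 0.223] pointing down, gripper open.
Joint ranges: [-3.08, 3.08], [-0.75, 2.2], [0.22, 2.44], [-1.43, 4.57], [0, 2.65], [-2.85, 2.85]. Speed limits (rad/s): [2.79, 2.79, 3.14, 3.14, 3.14, 3.14].

INTERFACE

Orientations are given as a unit quaternion [x, y, z, w].
In Python, from rig import robot gives the robot as it stands. The module is installed in compiled form; this text tells all that it offers.
- The arm moves only by the tool servo_tool, never from a script. Its argument "rows" is one flat list of numbers, 5 for each row, row after row: the closure, from -1 (fully open) to 1 (shut), so that 0 is half open, then the shift along the tool's x, y, z in m, then the turn about the tool's z in degrees. A call has 1 to 5 rows; each row shifts and turns the commanded pose from where the row before left it, along the tool's axes as they then stand; what a row does not reach is not made up. A row lasts 1/12 s, in which the tool goes at most 41.7 mm and 7.16 degrees, less where a joint would pass 70% of its speed; a pose out of reach is approached as far as the arm can. A call with a gripper value outside its range is refused whole. The fingers move at their own pace and stop on an object; "newtons" is the grip in N (left out, the last holds). Time passes only in rows, so rows that do not move let the fingers close. It gives the time, the measured TCP pose, the force, the opening and the grip force at its end, in the units of the state.
- robot.get_obs(): the state, without advancing time (a new reading comes with each control period).
- robot.camera(name): name is "scene" or "side" or "wrist"; returns a dict with "pixels" (420x560x3 uint8, red, green, blue), "intrinsics" (3x3 intrinsics, pixels), "dist" ([k1, k2, p1, p2, k3] as OpenCV has them; the pictures are not rectified), "rvec" (rotation vector, rad) and "tvec" (3), from world to camera coordinates, as OpenCV has them; the wrist camera has in their place "mount" (4x4, takes a point from camera to tool coordinates, whose origin is the TCP and whose axes are the flange's). Camera axes: x right, y down, z forward; pixel columns grow to the right and rows downward; lengths in m; the calibration is good to about 2 mm. A picture is of the moment at which its call begins: read the wrist's pose just before it. There is no depth.
- robot.hand_in(): hands the job in; it is judged then, once.
Trained networks look in a picture, given as the dict that the camera call returned (one of the last four; its "shot" number tells which), for a name from the list of things; names that differ only in an ending like _2 or _b are one class to them, and where a whole thing is asked for, a point or a joint stands for the part that bears it (a point fixed in the world has none). Each returns a list of dicts, best first, with "score" (0 to 1); they miss things now and then, are a little off and sometimes report something else, mostly with a low value. They report only what shows in the picture. A call takes as long as a camera call. They do not tell look-alikes from the thing itself.
- robot.spot_in(picture, query): "at" ([x, y, z] in m, in world coordinates, good to about 4 mm: the middle of the surface that is visible of it).
- robot.outline_of(picture, query): "region" (420x560 bool, what is visible of it).
- robot.place_of(picture, query): "at" ([x, y, z] in m, in world coordinates, good to about 4 mm: a listed point, or the origin of a listed thing).
The state is a dict: "time": time; "q": joint angles; "joint_velocities": joint speeds; "joint_torque": joint torques, N m; "position": TCP position; "tool_rot": TCP orientation; "ft_force": force on the tool from outside, world axes, zero at the start; "moment": the same for the moment, N m; "grip_width": finger opening in m; "grip_force": force on a finger pad.
Only numpy, scipy, OpenCV 4.12 (cv2) and the standard library are available. Lean on these libraries where they do the work, as an engineer would, in place of code of your own. Each camera call takes 0.05 s, during which the arm holds its last target. There are 200 camera calls.

## Working session

There is one attempt and no reset: what is moved stays moved. The work goes in short steps, Python scripts to look and compute and a tool call to move; the robot and the scene stay as the last step left them, time stands still between calls to the robot, and variables do not carry over. Pictures are saved under pics/ and viewed, at most 10 in all, crops included, and the job is handed in when it is done.

Besides the shell and the picture viewer there is one more tool, called after "Call:" by a JSON object that holds its "api" and its "payload", one argument or row to a line. servo_tool: Moves the arm, as the interface text tells. Its arguments: {"type":"object","properties":{"rows":{"type":"array","items":{"type":"number"}},"newtons":{"type":"number"}},"required":["rows"]}

```bash
mkdir -p pics
cat > h.py <<'E'
import numpy as np,cv2
from rig import robot
def save(c,n,crop=None,f=1):
    im=c["pixels"][:,:,::-1]
    if crop: im=im[crop[1]:crop[3],crop[0]:crop[2]]
    cv2.imwrite("pics/"+n,cv2.resize(im,None,fx=f,fy=f,interpolation=cv2.INTER_CUBIC))
def pix(c,p):
    return cv2.projectPoints(np.array([p],float),c["rvec"],c["tvec"],c["intrinsics"],c["dist"])[0].ravel()
def atz(c,uv,z):
    n=cv2.undistortPoints(np.array([[uv]],float),c["intrinsics"],c["dist"]).ravel()
    R=cv2.Rodrigues(np.array(c["rvec"],float))[0]; t=np.array(c["tvec"]).ravel()
    o=-R.T@t; d=R.T@np.r_[n,1]; return o+d*(z-o[2])/d[2]
E
python3 - <<'E'
from h import *
np.set_printoptions(precision=4,suppress=True)
o=robot.get_obs();print({k:np.round(v,3) for k,v in o.items()})
a=robot.camera("scene");b=robot.camera("side")
im=np.vstack([a["pixels"],b["pixels"]])[:,:,::-1]
save(a,"a.png");save(b,"b.png")
for n,c in(("scene",a),("side",b)):
  for q in("drift","hole","block","stand","plain_pin","blank_on_block"):
    print(n,q,[(np.round(d["at"],4).tolist(),round(d["score"],2),pix(c,d["at"]).round().tolist()) for d in robot.place_of(c,q)[:4]])
E
```

```text
{'time': np.float64(0.0), 'q': array([ 0.968,  0.528,  1.434, -0.   ,  1.181, -0.178]), 'joint_velocities': array([ 0.001,  0.001, -0.001, -0.001,  0.   , -0.   ]), 'joint_torque': array([  0.   , -44.005, -17.659,   0.063,   0.058,  -0.   ]), 'position': array([0.257, 0.569, 0.222]), 'tool_rot': array([ 0.21 ,  0.978, -0.001, -0.   ]), 'ft_force': array([ 0.818,  0.542, -0.129]), 'moment': array([-0.039,  0.003,  0.014]), 'grip_force': np.float64(0.0), 'grip_width': np.float64(0.087)}
scene drift [([0.6597, -0.2185, 0.0534], 0.81, [216.0, 273.0]), ([0.4734, -0.2049, 0.0547], 0.67, [175.0, 233.0]), ([0.5547, -0.2181, 0.0577], 0.61, [189.0, 250.0]), ([0.6299, -0.1478, 0.0516], 0.56, [231.0, 252.0])]
scene hole [([0.5802, 0.116, 0.0555], 0.83, [289.0, 196.0])]
scene block [([0.5842, 0.1129, -0.0035], 0.56, [289.0, 213.0])]
scene stand [([0.5637, -0.2537, -0.0018], 0.93, [183.0, 276.0])]
scene plain_pin [([0.5615, -0.2827, 0.0646], 0.67, [168.0, 263.0]), ([0.7664, 0.2149, -0.0016], 0.63, [359.0, 223.0]), ([0.7263, -0.2684, -0.0002], 0.44, [220.0, 317.0])]
scene blank_on_block [([0.5157, 0.1032, 0.0567], 0.37, [270.0, 189.0])]
side drift [([0.659, -0.2212, 0.0553], 0.87, [328.0, 319.0]), ([0.5011, -0.1385, 0.0538], 0.87, [238.0, 299.0]), ([0.5589, -0.2209, 0.0559], 0.75, [276.0, 330.0]), ([0.4786, -0.1997, 0.0551], 0.65, [232.0, 329.0])]
side hole [([0.5773, 0.1064, 0.0514], 0.74, [254.0, 199.0]), ([0.5613, -0.2535, 0.0044], 0.71, [282.0, 357.0])]
side block [([0.5814, 0.1066, 0.0008], 0.87, [257.0, 213.0])]
side stand [([0.56, -0.254, 0.003], 0.83, [281.0, 358.0])]
side plain_pin [([0.5652, -0.291, 0.057], 0.58, [288.0, 364.0])]
side blank_on_block [([0.7669, 0.2112, -0.0027], 0.65, [322.0, 168.0])]
```

View pics/a.png

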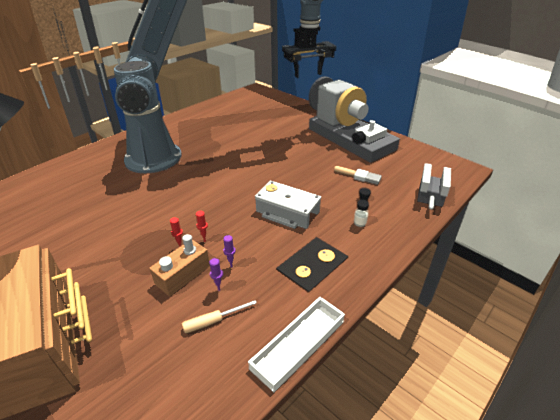

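View pics/b.png

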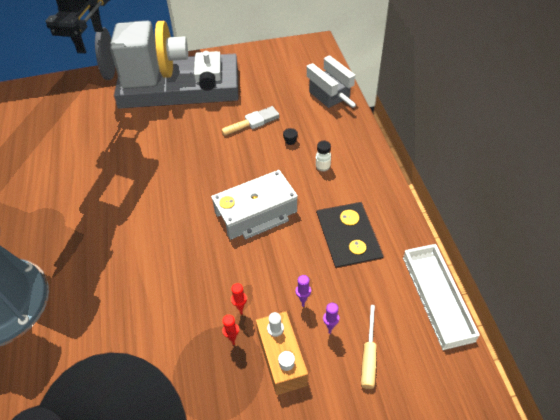

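Candidates (scene pixels): steel handle in the stand (187,243), plain pin (166,264, low head), red look-alikes (176,228) and (201,222), purple look-alikes (215,270) and (229,248). By the description I choose the steel one at (187,243). I'll check it in a close crop.

Run:
```python
from h import *
a=robot.camera("scene");b=robot.camera("side")
A=cv2.resize(a["pixels"][205:295,140:250],None,fx=3.6,fy=3.6,interpolation=2);B=cv2.resize(b["pixels"][295:385,220:330],None,fx=3.6,fy=3.6,interpolation=2);C=cv2.resize(b["pixels"][165:245,200:310],None,fx=3.6,fy=3.6,interpolation=2)
C=np.vstack([C,np.zeros((A.shape[0]-C.shape[0],C.shape[1],3),np.uint8)])
cv2.imwrite("pics/c.png",np.vstack([np.hstack([A,B])])[:,:,::-1])
for n,c in(("scene",a),("side",b)):
  print([(d["at"],round(d["score"],2)) for d in robot.spot_in(c,"drift")])
  for q in("drift","hole","blank_on_block","plain_pin"):
    print(n,q,[(np.round(d["at"],4).tolist(),round(d["score"],2)) for d in robot.place_of(c,q)[:6]])
```

```text
[([0.6664, -0.2234, 0.0677], 0.81), ([0.4834, -0.2062, 0.0704], 0.72), ([0.6356, -0.1542, 0.0666], 0.65), ([0.5628, -0.2222, 0.081], 0.52), ([0.5073, -0.1447, 0.0605], 0.47)]
scene drift [([0.63, -0.1518, 0.0515], 0.67), ([0.6568, -0.2228, 0.0536], 0.63), ([0.4716, -0.2016, 0.0562], 0.6), ([0.5009, -0.1412, 0.0514], 0.51), ([0.5529, -0.2188, 0.0568], 0.49)]
scene hole [([0.5799, 0.1135, 0.0569], 0.81), ([0.562, -0.2829, 0.0632], 0.71)]
scene blank_on_block [([0.5144, 0.105, 0.0541], 0.65)]
scene plain_pin [([0.5606, -0.2862, 0.0604], 0.45), ([0.5167, 0.1055, 0.0594], 0.39)]
[([0.6248, -0.1566, 0.0747], 0.86), ([0.6559, -0.2307, 0.085], 0.67), ([0.4771, -0.2064, 0.0768], 0.66), ([0.5026, -0.1459, 0.0761], 0.52), ([0.5564, -0.2252, 0.0865], 0.5), ([0.7811, 0.0403, 0.0058], 0.49)]
side drift [([0.6246, -0.1524, 0.0571], 0.87), ([0.6597, -0.2231, 0.057], 0.61), ([0.4753, -0.1994, 0.056], 0.55), ([0.5028, -0.1358, 0.0546], 0.53), ([0.555, -0.2195, 0.0548], 0.49)]
side hole [([0.5794, 0.1069, 0.0527], 0.78)]
side blank_on_block [([0.5136, 0.1064, 0.0553], 0.45)]
side plain_pin [([0.5671, -0.289, 0.0598], 0.62), ([0.7833, 0.0414, 0.0027], 0.36)]
```

View pics/c.png

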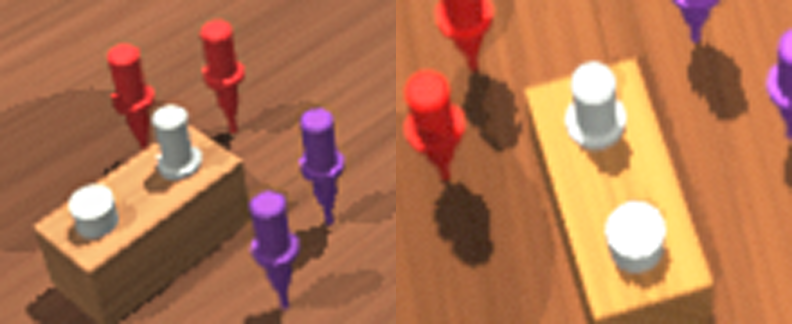

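Call:
{"api": "servo_tool", "payload": {
  "rows": [-0.15, -0.03, -0.02, 0, -6, -0.15, -0.03, -0.02, 0, -6, -0.15, -0.03, -0.02, 0, -6, -0.15, -0.03, -0.02, 0, -6, -0.15, 0, -0.03, 0, 0]
}}

```text
time: 1.72
position: [0.3567, 0.432, 0.2232]
tool_rot: [0.002, 1.0, 0.002, 0.003]
ft_force: [0.2, 0.9, 0.5]
grip_width: 0.0615
grip_force: 0.0
```

The crop confirms it: bright steel, tall handle and collar at crop (172,140) left and (595,105) right. The plain pin is the short, wide head at (93,210). Next I'll look down into the hole.

Call:
{"api": "servo_tool", "payload": {
  "rows": [-0.15, -0.024, -0.032, 0, 0, -0.15, -0.024, -0.032, 0, 0, -0.15, -0.024, -0.032, 0, 0, -0.15, -0.024, -0.032, 0, 0, -0.15, -0.024, -0.032, 0, 0]
}}

```text
time: 2.13
position: [0.471, 0.2695, 0.2228]
tool_rot: [0.002, 1.0, 0.0, 0.0]
ft_force: [0.8, 0.7, -0.8]
grip_width: 0.05
grip_force: 0.0
```

Call:
{"api": "servo_tool", "payload": {
  "rows": [-0.15, -0.024, -0.032, 0, 0, -0.15, -0.024, -0.032, 0, 0, -0.15, -0.024, -0.032, 0, 0, -0.15, -0.024, -0.032, 0, 0, -0.15, 0, 0, 0, 0]
}}

```text
time: 2.55
position: [0.5712, 0.1364, 0.223]
tool_rot: [0.006, 1.0, -0.001, 0.003]
ft_force: [0.4, 1.0, 0.1]
grip_width: 0.0501
grip_force: 0.0
```

```bash
cat >> h.py <<'E'
from scipy.spatial.transform import Rotation as Ro
def wrist():
    o=robot.get_obs();c=robot.camera("wrist")
    T=np.eye(4);T[:3,:3]=Ro.from_quat(o["tool_rot"]).as_matrix();T[:3,3]=o["position"]
    W=np.linalg.inv(T@np.array(c["mount"]));d=dict(c)
    d["rvec"]=cv2.Rodrigues(W[:3,:3])[0].ravel();d["tvec"]=W[:3,3]
    return o,c,d
E
python3 - <<'E'
from h import *
o,c,d=wrist();print(o["position"],o["tool_rot"],np.round(c["mount"],3),c["intrinsics"])
for q in("hole","block","blank_on_block"):
  print(q,[(np.round(e["at"],4).tolist(),round(e["score"],2),pix(d,e["at"]).round()) for e in robot.place_of(c,q)[:3]])
save(c,"w1.png")
E
```

```text
[0.57122694 0.13642649 0.22297111] [ 0.00552153  0.99997868 -0.0014206   0.00318423] [[ 0.001 -0.954 -0.301  0.082]
 [ 1.     0.001  0.001 -0.001]
 [-0.001 -0.301  0.954 -0.162]
 [ 0.     0.     0.     1.   ]] [[337.64521792   0.         284.40551078]
 [  0.         337.64521792 206.3817567 ]
 [  0.           0.           1.        ]]
hole [([0.5793, 0.1085, 0.0567], 0.78, array([258., 193.]))]
block [([0.5783, 0.1091, 0.0012], 0.87, array([262., 179.]))]
blank_on_block [([0.5175, 0.1044, 0.0584], 0.82, array([251., 131.]))]
```

View pics/w1.png

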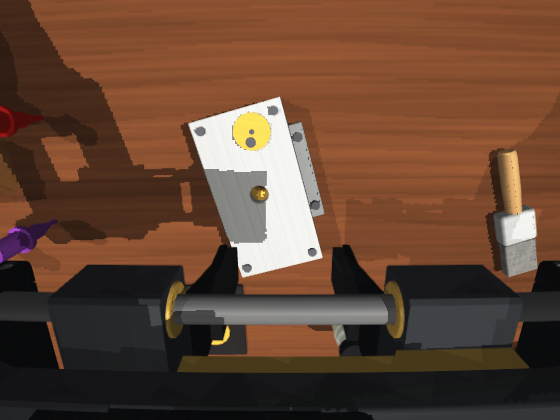

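The wrist picture shows the block with the hole at (259,194), brass showing in part of it, and the blank at (251,131). I'll look straight down from closer.

Call:
{"api": "servo_tool", "payload": {
  "rows": [-0.15, -0.02, -0.004, 0.02, 0, -0.15, -0.02, -0.004, 0.02, 0, -0.15, -0.02, -0.004, 0.02, 0, -0.15, -0.015, -0.004, 0.02, 0, -0.15, -0.005, -0.002, 0.01, 0]
}}

```text
time: 3.17
position: [0.6454, 0.1254, 0.1301]
tool_rot: [0.001, 1.0, -0.0, -0.001]
ft_force: [0.5, -0.4, -0.9]
grip_width: 0.0501
grip_force: 0.0
```

Call:
{"api": "servo_tool", "payload": {
  "rows": [-0.15, 0, 0, 0, 0, -0.15, 0, 0, 0, 0]
}}

```text
time: 3.33
position: [0.6438, 0.1254, 0.1322]
tool_rot: [0.002, 1.0, 0.0, -0.001]
ft_force: [-0.3, 0.7, 1.9]
grip_width: 0.0503
grip_force: 0.0
```

Run:
```python
from h import *
o,c,d=wrist();print(o["position"],o["tool_rot"])
for q in("hole","block"):
  print(q,[(np.round(e["at"],4).tolist(),round(e["score"],2),pix(d,e["at"]).round()) for e in robot.place_of(c,q)[:3]])
u,v=pix(d,(0.5793,.1085,.058)).astype(int);print(u,v)
A=cv2.resize(c["pixels"][max(v-60,0):max(v-60,0)+120,u-60:u+60],(400,400),interpolation=2)
v0=max(v-25,0);B=cv2.resize(c["pixels"][v0:v0+50,u-25:u+25],(400,400),interpolation=0)
print("crop origin",u-60,max(v-60,0),u-25,v0)
cv2.imwrite("pics/w2.png",np.hstack([A,np.clip(B.astype(int)*1,0,255).astype(np.uint8)])[:,:,::-1])
```

```text
[0.64375687 0.12536915 0.1321655 ] [ 1.78968120e-03  9.99997479e-01  9.01291161e-05 -1.35344427e-03]
hole [([0.5803, 0.1069, 0.0565], 0.59, array([258., 129.]))]
block [([0.578, 0.1097, 0.0031], 0.61, array([266., 121.]))]
260 127
crop origin 200 67 235 102
```

View pics/w2.png

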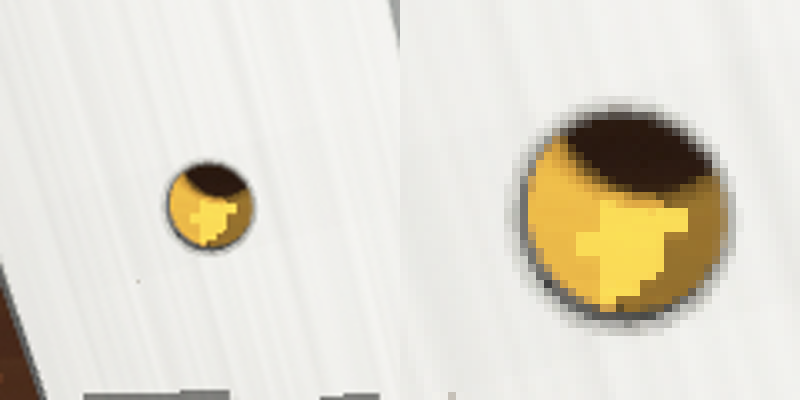

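The view shows the block's hole centred at crop (622,213). The opening of the brass plate's hole shows dark at the top, with its arc running (567,140)–(650,192)–(715,170), so the plate's hole is off mostly towards −X.

Run:
```python
from h import *
from scipy.optimize import least_squares
o,c,d=wrist()
f=lambda x,y:(235-.5+(x-400)/8,102-.5+y/8)
H=atz(d,f(622,213),.058);print("hole",H)
im=c["pixels"].astype(int)
P=np.array([atz(d,f(*p),.047)[:2] for p in((567,140),(580,158),(600,175),(640,192),(660,193),(680,190),(700,180),(715,170))])
s=least_squares(lambda q:np.hypot(*(P-q).T)-.009,H[:2]+[-.01,.002]);print(s.x-H[:2],np.hypot(*(s.x-H[:2])),s.cost, s.x)
s=least_squares(lambda q:np.r_[np.hypot(*(P-q).T)-.009,(np.hypot(*(q-H[:2]))-.0103)],H[:2]+[-.01,.002]);print(s.x-H[:2])
# block edge direction
m=robot.outline_of(c,"block")[0]["region"].astype(np.uint8)
```

```text
hole [0.58139691 0.10954486 0.058     ]
[-0.009957    0.00232602] 0.010225078640486945 2.287356661896874e-08 [0.57143991 0.11187088]
[-0.00996756  0.00233069]
```

Call:
{"api": "servo_tool", "payload": {
  "rows": [-0.15, 0.01, -0.03, -0.02, 0, -0.15, 0.012, -0.035, -0.02, 0, -0.15, 0.012, -0.035, 0, 0, -0.15, 0.012, -0.035, 0, 0, -0.15, 0.012, -0.035, 0, 0]
}}

```text
time: 4.0
position: [0.5862, -0.0463, 0.1741]
tool_rot: [0.002, 1.0, -0.0, 0.001]
ft_force: [-0.4, -1.0, -1.5]
grip_width: 0.0502
grip_force: 0.0
```

Call:
{"api": "servo_tool", "payload": {
  "rows": [-0.15, 0.009, -0.035, 0, 0, -0.15, 0.009, -0.035, 0, 0, -0.15, 0.005, -0.035, 0, 0, -0.15, 0, -0.035, 0, 0, -0.15, 0, -0.033, 0, 0]
}}

```text
time: 4.42
position: [0.5622, -0.2199, 0.1737]
tool_rot: [0.003, 1.0, -0.0, 0.001]
ft_force: [0.4, 0.4, 0.5]
grip_width: 0.0501
grip_force: 0.0
```

Call:
{"api": "servo_tool", "payload": {
  "rows": [-0.15, 0, 0, 0, 0, -0.15, 0, 0, 0, 0]
}}

```text
time: 4.58
position: [0.5627, -0.2201, 0.1733]
tool_rot: [0.004, 1.0, -0.0, 0.001]
ft_force: [-0.6, 1.0, 0.3]
grip_width: 0.0501
grip_force: 0.0
```

Run:
```python
from h import *
o,c,d=wrist();print(o["position"],o["tool_rot"])
for q in("drift","plain_pin"):
  print(q,[(np.round(e["at"],4).tolist(),round(e["score"],2),pix(d,e["at"]).round()) for e in robot.place_of(c,q)[:5]])
  print(q,[(np.round(e["at"],4).tolist(),round(e["score"],2),pix(d,e["at"]).round()) for e in robot.spot_in(c,q)[:5]])
save(c,"w3.png")
```

```text
[ 0.56273816 -0.22006919  0.17327199] [ 4.22437240e-03  9.99990650e-01 -3.87376165e-04  8.39222499e-04]
drift [([0.6267, -0.1517, 0.0506], 0.92, array([358., 263.])), ([0.5014, -0.1396, 0.056], 0.9, array([384., 126.])), ([0.5571, -0.2152, 0.0573], 0.81, array([291., 194.])), ([0.6609, -0.2207, 0.0579], 0.78, array([285., 300.])), ([0.4748, -0.2045, 0.0524], 0.58, array([304.,  92.]))]
drift [([0.4768, -0.2052, 0.102], 0.93, array([307.,  94.])), ([0.6201, -0.154, 0.0637], 0.85, array([359., 263.])), ([0.5529, -0.2148, 0.1022], 0.84, array([292., 205.])), ([0.498, -0.1452, 0.1007], 0.81, array([394., 126.])), ([0.662, -0.2209, 0.1033], 0.61, array([285., 332.]))]
plain_pin [([0.5637, -0.2901, 0.0616], 0.94, array([202., 203.]))]
plain_pin [([0.5596, -0.2901, 0.0807], 0.89, array([197., 205.]))]
```

View pics/w3.png

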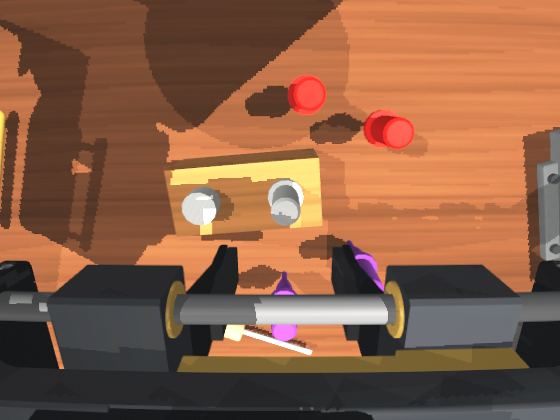

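The wrist view shows the steel drift's handle top at (286,211) and collar at (285,192). The plain pin's head is at (201,207).

Run:
```python
from h import *
o,c,d=wrist();print(o["position"])
g=cv2.cvtColor(c["pixels"],cv2.COLOR_RGB2HSV)
print(atz(d,(286,211),.104),atz(d,(285.5,193),.064))
```

```text
[ 0.56269797 -0.21645141  0.17256888]
[ 0.55673134 -0.21570384  0.104     ] [ 0.55423801 -0.21589977  0.064     ]
```

Call:
{"api": "servo_tool", "payload": {
  "rows": [-0.15, 0.0065, 0.0005, 0.025, 0, -0.15, 0, 0, 0.025, 0, -0.15, 0, 0, 0.025, 0, -0.15, 0, 0, 0.018, 0, -0.15, 0, 0, 0.01, 0]
}}

```text
time: 5.3
position: [0.5551, -0.2157, 0.0671]
tool_rot: [0.002, 1.0, 0.001, -0.002]
ft_force: [-0.3, 0.2, -0.5]
grip_width: 0.0498
grip_force: 0.0
```

Call:
{"api": "servo_tool", "payload": {
  "rows": [-0.15, 0, 0, 0, 0, 1, 0, 0, 0, 0, 1, 0, 0, 0, 0, 1, 0, 0, 0, 0, 1, 0, 0, 0, 0],
  "newtons": 45
}}

```text
time: 5.72
position: [0.5571, -0.2179, 0.0707]
tool_rot: [0.002, 1.0, -0.001, 0.001]
ft_force: [-0.2, 0.0, -0.4]
grip_width: 0.0309
grip_force: 0.0
```

Call:
{"api": "servo_tool", "payload": {
  "rows": [1, 0, 0, 0, 0, 1, 0, 0, 0, 0, 1, 0, 0, 0, 0]
}}

```text
time: 5.97
position: [0.5568, -0.2179, 0.0703]
tool_rot: [0.002, 1.0, -0.0, 0.001]
ft_force: [-0.1, -0.4, 4.9]
grip_width: 0.0208
grip_force: 45.0
```

Call:
{"api": "servo_tool", "payload": {
  "rows": [1, 0, 0, -0.01, 0, 1, 0, 0, -0.02, 0, 1, 0, 0, -0.025, 0, 1, 0, 0, -0.025, 0, 1, 0, 0, -0.025, 0]
}}

```text
time: 6.38
position: [0.5556, -0.2171, 0.1754]
tool_rot: [0.003, 1.0, 0.001, -0.001]
ft_force: [-0.1, -0.4, -0.2]
grip_width: 0.0207
grip_force: 45.0
```

Call:
{"api": "servo_tool", "payload": {
  "rows": [1, -0.002, 0.03, 0, 0, 1, -0.002, 0.03, 0, 0, 1, -0.002, 0.03, 0, 0, 1, -0.002, 0.03, 0, 0, 1, -0.002, 0.03, 0, 0]
}}

```text
time: 6.8
position: [0.5664, -0.0662, 0.1747]
tool_rot: [0.003, 1.0, 0.0, -0.0]
ft_force: [0.3, 0.2, -1.6]
grip_width: 0.0204
grip_force: 45.0
```

Call:
{"api": "servo_tool", "payload": {
  "rows": [1, -0.002, 0.03, 0, 0, 1, -0.002, 0.03, 0, 0, 1, -0.002, 0.03, 0, 0, 1, -0.002, 0.03, 0, 0, 1, -0.002, 0.03, 0, 0]
}}

```text
time: 7.22
position: [0.5771, 0.0839, 0.1746]
tool_rot: [0.003, 1.0, 0.0, -0.0]
ft_force: [0.3, -0.6, -1.4]
grip_width: 0.0212
grip_force: 45.0
```

Call:
{"api": "servo_tool", "payload": {
  "rows": [1, 0, 0.02, 0, 0, 1, 0, 0.008, 0, 0, 1, 0, 0, 0, 0, 1, 0, 0, 0, 0]
}}

```text
time: 7.55
position: [0.5776, 0.1099, 0.1744]
tool_rot: [0.002, 1.0, -0.0, -0.0]
ft_force: [0.1, -0.8, -1.2]
grip_width: 0.0207
grip_force: 45.0
```

Run:
```python
from h import *
r=lambda e:np.round(e,4).tolist()
for i in range(4):
  o,c,d=wrist();print(r(o["position"]),r(o["ft_force"]),r(o["moment"]),o["grip_width"])
  print([(r(e["at"]),round(e["score"],2),pix(d,e["at"]).round()) for e in robot.place_of(c,"hole")[:1]+robot.place_of(c,"drift_tip")[:1]+robot.place_of(c,"drift")[:1]])
save(c,"w4.png")
```

```text
[0.5776, 0.1099, 0.1744] [0.0608, -0.847, -1.1746] [0.0255, 0.0031, -0.0063] 0.020728128837903145
[([0.5821, 0.1069, 0.0547], 0.9, array([282., 204.])), ([0.5765, 0.1101, 0.1024], 0.87, array([285., 216.])), ([0.6259, -0.1537, 0.051], 0.84, array([  9., 248.]))]
[0.578, 0.1089, 0.1744] [0.0006, -0.3444, -1.3248] [0.0238, -0.0256, -0.0456] 0.020753633162938642
[([0.5807, 0.1076, 0.0558], 0.8, array([283., 202.])), ([0.5773, 0.1079, 0.1067], 0.9, array([284., 218.])), ([0.5785, 0.1112, 0.1594], 0.8, array([289., 251.]))]
[0.578, 0.1096, 0.1744] [0.5961, 0.2422, -1.0783] [0.0588, -0.0054, -0.0327] 0.02071440654520873
[([0.5812, 0.1065, 0.0553], 0.87, array([281., 203.])), ([0.5052, -0.1405, 0.001], 0.97, array([ 31., 115.])), ([0.5768, 0.1126, 0.1594], 0.7, array([291., 248.]))]
[0.5779, 0.1102, 0.1744] [0.161, 0.2019, -1.0673] [0.013, -0.0049, 0.0313] 0.02060843005178255
[([0.5825, 0.1107, 0.056], 0.6, array([286., 205.])), ([0.576, 0.1077, 0.101], 0.94, array([282., 214.])), ([0.6301, -0.1548, 0.0514], 0.89, array([  9., 252.]))]
```

View pics/w4.png

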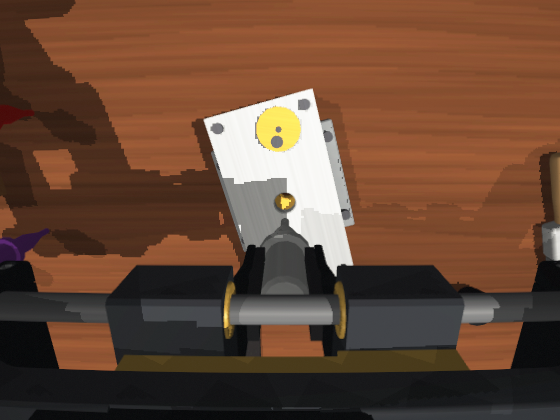

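The drift hangs upright in the gripper with its pilot tip at about (285,222), and the hole mouth is at (285,202). I'll measure the tip relative to the hole.

Run:
```python
from h import *
c=cv2.imread("pics/w4.png")
o,cc,d=wrist();p=o["position"];print(p)
x=cc["pixels"]
A=cv2.resize(x[185:260,240:330],None,fx=8,fy=8,interpolation=0);cv2.imwrite("pics/w5.png",A[:,:,::-1])
for uv,z in(((285,202.5),.058),((285,222),.1084)): print(atz(d,uv,z))
for xx in(.576,.578,.580): print(pix(d,(xx,.109,.1084)))
```

```text
[0.57788684 0.11036587 0.17435882]
[0.58004208 0.11045677 0.058     ]
[0.57938446 0.11034901 0.1084    ]
[283.09632933 217.5564885 ]
[283.11026337 220.19110288]
[283.12413502 222.81238432]
```

View pics/w5.png

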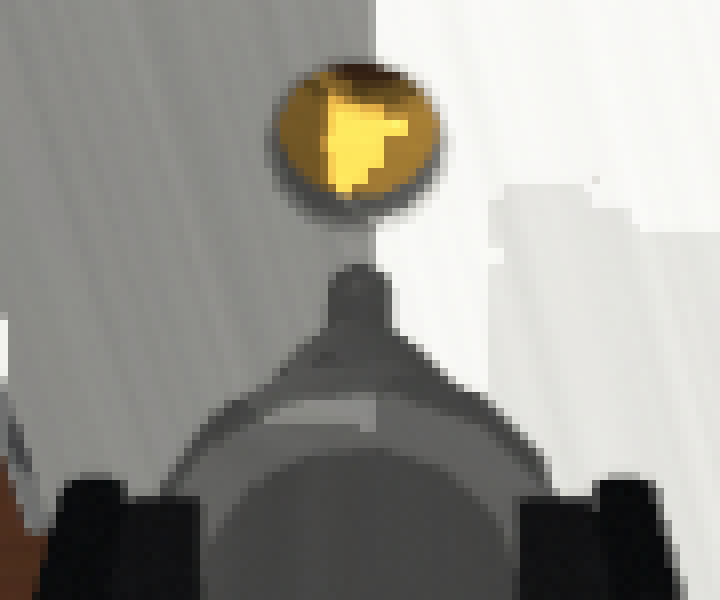

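Call:
{"api": "servo_tool", "payload": {
  "rows": [1, 0.002, 0.0005, 0.02, 0, 1, 0, 0, 0.018, 0, 1, 0, 0, 0.006, 0, 1, 0, 0, 0, 0, 1, 0, 0, 0, 0]
}}

```text
time: 8.82
position: [0.576, 0.1109, 0.1304]
tool_rot: [0.002, 1.0, -0.0, -0.0]
ft_force: [0.5, 0.2, -0.1]
grip_width: 0.0205
grip_force: 45.0
```

Run:
```python
from h import *
ps=[]
for i in range(4):
  o,cc,d=wrist();ps.append(np.r_[o["position"],o["ft_force"]])
print(np.mean(ps,0).round(4),np.std(ps,0).round(4))
A=cc["pixels"][180:255,240:330];cv2.imwrite("pics/w6.png",cv2.resize(A,None,fx=8,fy=8,interpolation=0)[:,:,::-1])
print(pix(d,(.5797,.1104,.058)))
```

```text
[ 0.5766  0.1109  0.131   0.2989 -0.3793 -0.6662] [3.000e-04 0.000e+00 4.000e-04 1.876e-01 4.982e-01 4.914e-01]
[284.33861383 219.99591273]
```

View pics/w6.png

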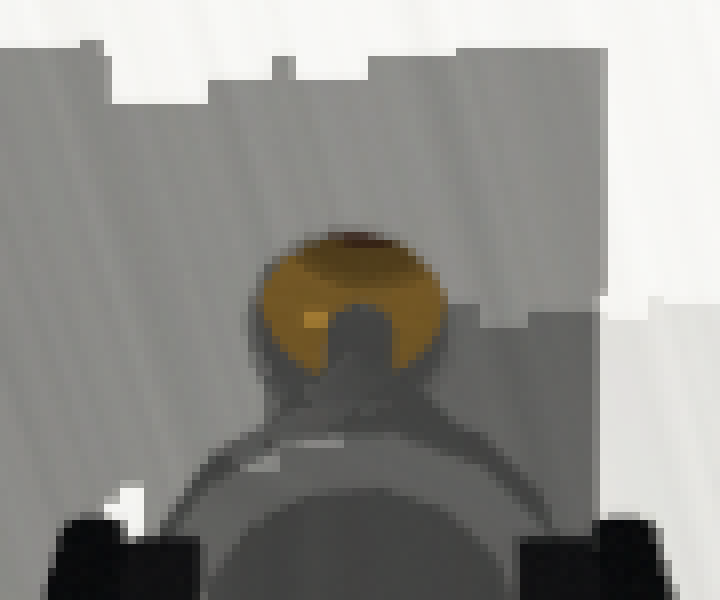

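The tip is just above the mouth, about 1 mm to 2 mm towards −X of centre; pilot at crop (360,334), hole centre at crop (349,323). I'll enter the block's hole above the brass, then feel for the wall.

Call:
{"api": "servo_tool", "payload": {
  "rows": [1, 0.001, 0, 0.006, 0, 1, 0, 0, 0.004, 0, 1, 0, 0, 0.003, 0, 1, 0, 0, 0, 0, 1, 0, 0, 0, 0]
}}

```text
time: 9.43
position: [0.5746, 0.1109, 0.117]
tool_rot: [0.002, 1.0, -0.0, -0.0]
ft_force: [-0.5, -0.5, -1.2]
grip_width: 0.0204
grip_force: 45.0
```

Call:
{"api": "servo_tool", "payload": {
  "rows": [1, 0.0005, 0.0001, 0, 0, 1, 0.0005, 0.0001, 0, 0, 1, 0, 0, 0, 0, 1, 0, 0, 0, 0]
}}

```text
time: 9.77
position: [0.574, 0.1111, 0.1175]
tool_rot: [0.002, 1.0, 0.0, 0.0]
ft_force: [1.0, -0.3, -1.2]
grip_width: 0.0208
grip_force: 45.0
```

Call:
{"api": "servo_tool", "payload": {
  "rows": [1, 0.0005, 0.0001, 0, 0, 1, 0.0005, 0.0001, 0, 0, 1, 0, 0, 0, 0, 1, 0, 0, 0, 0]
}}

```text
time: 10.1
position: [0.573, 0.1113, 0.1175]
tool_rot: [0.002, 1.0, -0.0, 0.0]
ft_force: [0.3, 0.1, -0.9]
grip_width: 0.0205
grip_force: 45.0
```

Call:
{"api": "servo_tool", "payload": {
  "rows": [1, 0.0005, 0.0001, 0, 0, 1, 0, 0, 0, 0, 1, 0, 0, 0, 0]
}}

```text
time: 10.35
position: [0.5727, 0.1113, 0.1175]
tool_rot: [0.002, 1.0, -0.0, 0.0]
ft_force: [0.4, -0.6, -0.1]
grip_width: 0.021
grip_force: 45.0
```

Call:
{"api": "servo_tool", "payload": {
  "rows": [1, 0.0005, 0.0001, 0, 0, 1, 0, 0, 0, 0, 1, 0, 0, 0, 0]
}}

```text
time: 10.6
position: [0.5723, 0.1114, 0.1175]
tool_rot: [0.002, 1.0, -0.0, 0.0]
ft_force: [1.5, -1.6, -0.8]
grip_width: 0.0207
grip_force: 45.0
```

Call:
{"api": "servo_tool", "payload": {
  "rows": [1, 0.0005, 0.0001, 0, 0, 1, 0, 0, 0, 0, 1, 0, 0, 0, 0]
}}

```text
time: 10.85
position: [0.572, 0.1115, 0.1175]
tool_rot: [0.002, 1.0, -0.0, 0.001]
ft_force: [1.5, -1.2, -1.1]
grip_width: 0.0209
grip_force: 45.0
```

Call:
{"api": "servo_tool", "payload": {
  "rows": [1, 0.0003, 0, 0, 0, 1, 0, 0, 0, 0, 1, 0, 0, 0, 0]
}}

```text
time: 11.1
position: [0.5716, 0.1115, 0.1175]
tool_rot: [0.002, 1.0, -0.0, 0.001]
ft_force: [3.1, -1.0, -1.5]
grip_width: 0.0207
grip_force: 45.0
```

Wall contact felt: +3 N in x. I'll back off slightly and go down past the brass.

Call:
{"api": "servo_tool", "payload": {
  "rows": [1, -0.0004, -0.0001, 0.001, 0, 1, 0, 0, 0.001, 0, 1, 0, 0, 0.001, 0, 1, 0, 0, 0, 0]
}}

```text
time: 11.43
position: [0.5718, 0.1115, 0.1143]
tool_rot: [0.002, 1.0, 0.0, 0.0]
ft_force: [3.1, -0.6, -0.0]
grip_width: 0.021
grip_force: 45.0
```

Call:
{"api": "servo_tool", "payload": {
  "rows": [1, 0, 0, 0.001, 0, 1, 0, 0, 0.0005, 0, 1, 0, 0, 0, 0, 1, 0, 0, 0, 0]
}}

```text
time: 11.77
position: [0.5717, 0.1115, 0.1129]
tool_rot: [0.002, 1.0, 0.0, 0.0]
ft_force: [2.7, -0.7, -1.0]
grip_width: 0.0206
grip_force: 45.0
```

Call:
{"api": "servo_tool", "payload": {
  "rows": [1, 0, 0, 0.0005, 0, 1, 0, 0, 0.0005, 0, 1, 0, 0, 0, 0, 1, 0, 0, 0, 0]
}}

```text
time: 12.1
position: [0.5716, 0.1114, 0.1119]
tool_rot: [0.002, 1.0, -0.0, 0.0]
ft_force: [3.5, -0.7, -0.7]
grip_width: 0.0209
grip_force: 45.0
```

Call:
{"api": "servo_tool", "payload": {
  "rows": [1, -0.0002, 0, 0.0005, 0, 1, 0, 0, 0.0005, 0, 1, 0, 0, 0, 0, 1, 0, 0, 0, 0]
}}

```text
time: 12.43
position: [0.5718, 0.1115, 0.1109]
tool_rot: [0.002, 1.0, -0.0, 0.0]
ft_force: [3.1, -0.2, 1.4]
grip_width: 0.0209
grip_force: 45.0
```

Call:
{"api": "servo_tool", "payload": {
  "rows": [1, -0.0002, 0, 0.0005, 0, 1, 0, 0, 0.0005, 0, 1, 0, 0, 0, 0, 1, 0, 0, 0, 0]
}}

```text
time: 12.77
position: [0.5719, 0.1115, 0.1099]
tool_rot: [0.002, 1.0, 0.0, 0.0]
ft_force: [3.8, -0.8, 2.0]
grip_width: 0.0208
grip_force: 45.0
```

It's in both holes, with the taper now at the mouth. I'll descend while drifting back towards centre.

Call:
{"api": "servo_tool", "payload": {
  "rows": [1, -0.0004, -0.0001, 0.0007, 0, 1, -0.0003, -0.0001, 0.0007, 0, 1, -0.0002, 0, 0.0006, 0, 1, 0, 0, 0, 0]
}}

```text
time: 13.1
position: [0.5727, 0.1113, 0.1077]
tool_rot: [0.002, 1.0, 0.0, -0.0]
ft_force: [4.0, -0.7, 1.9]
grip_width: 0.021
grip_force: 45.0
```

Call:
{"api": "servo_tool", "payload": {
  "rows": [1, -0.0003, -0.0001, 0.0007, 0, 1, -0.0002, -0.0001, 0.0007, 0, 1, -0.0002, 0, 0.0006, 0, 1, 0, 0, 0, 0]
}}

```text
time: 13.43
position: [0.5734, 0.1111, 0.1057]
tool_rot: [0.002, 1.0, 0.0, -0.0]
ft_force: [4.0, -0.5, 0.1]
grip_width: 0.0208
grip_force: 45.0
```

Call:
{"api": "servo_tool", "payload": {
  "rows": [1, -0.0004, -0.0001, 0.001, 0, 1, -0.0004, -0.0001, 0.001, 0, 1, -0.0003, -0.0001, 0.001, 0, 1, 0, 0, 0, 0]
}}

```text
time: 13.77
position: [0.5745, 0.1108, 0.1027]
tool_rot: [0.003, 1.0, 0.0, -0.0]
ft_force: [2.5, -0.5, 1.0]
grip_width: 0.0207
grip_force: 45.0
```

Call:
{"api": "servo_tool", "payload": {
  "rows": [1, -0.0003, -0.0001, 0.001, 0, 1, -0.0003, -0.0001, 0.001, 0, 1, -0.0003, 0, 0.001, 0, 1, 0, 0, 0, 0]
}}

```text
time: 14.1
position: [0.5754, 0.1107, 0.1003]
tool_rot: [0.002, 1.0, 0.0, -0.0]
ft_force: [1.7, -0.8, 4.4]
grip_width: 0.0203
grip_force: 45.0
```

Call:
{"api": "servo_tool", "payload": {
  "rows": [1, -0.0003, -0.0001, 0.001, 0, 1, -0.0003, -0.0001, 0.001, 0, 1, 0, 0, 0, 0, 1, 0, 0, 0, 0]
}}

```text
time: 14.43
position: [0.576, 0.1106, 0.0985]
tool_rot: [0.003, 1.0, 0.0, -0.0]
ft_force: [2.8, 0.5, 5.6]
grip_width: 0.0207
grip_force: 45.0
```

Call:
{"api": "servo_tool", "payload": {
  "rows": [1, -0.0003, -0.0001, 0.001, 0, 1, -0.0003, -0.0001, 0.001, 0, 1, 0, 0, 0, 0, 1, 0, 0, 0, 0]
}}

```text
time: 14.77
position: [0.5766, 0.1105, 0.0966]
tool_rot: [0.003, 1.0, 0.0, -0.0]
ft_force: [0.7, 0.2, 6.4]
grip_width: 0.0208
grip_force: 45.0
```

Call:
{"api": "servo_tool", "payload": {
  "rows": [1, -0.0002, -0.0001, 0.001, 0, 1, -0.0002, 0, 0.001, 0, 1, -0.0001, 0, 0.0005, 0, 1, 0, 0, 0, 0]
}}

```text
time: 15.1
position: [0.5772, 0.1104, 0.0943]
tool_rot: [0.003, 1.0, 0.0, 0.0]
ft_force: [1.6, 0.8, 8.3]
grip_width: 0.0205
grip_force: 45.0
```

Call:
{"api": "servo_tool", "payload": {
  "rows": [1, -0.0002, -0.0001, 0.001, 0, 1, -0.0001, 0, 0.001, 0, 1, -0.0001, 0, 0.0005, 0, 1, 0, 0, 0, 0]
}}

```text
time: 15.43
position: [0.5778, 0.1103, 0.0917]
tool_rot: [0.003, 1.0, 0.0, 0.0]
ft_force: [1.7, 0.2, 6.8]
grip_width: 0.0211
grip_force: 45.0
```

Call:
{"api": "servo_tool", "payload": {
  "rows": [1, -0.0002, 0, 0.001, 0, 1, -0.0001, 0, 0.001, 0, 1, 0, 0, 0.0005, 0, 1, 0, 0, 0, 0]
}}

```text
time: 15.77
position: [0.5781, 0.1103, 0.089]
tool_rot: [0.003, 1.0, 0.0, 0.0]
ft_force: [1.6, 1.7, 5.9]
grip_width: 0.0208
grip_force: 45.0
```

Call:
{"api": "servo_tool", "payload": {
  "rows": [1, 0, 0, 0.001, 0, 1, 0, 0, 0.001, 0, 1, 0, 0, 0.0005, 0, 1, 0, 0, 0, 0]
}}

```text
time: 16.1
position: [0.5781, 0.1103, 0.0865]
tool_rot: [0.003, 1.0, 0.0, 0.0]
ft_force: [1.5, 0.9, 5.2]
grip_width: 0.0206
grip_force: 45.0
```

Call:
{"api": "servo_tool", "payload": {
  "rows": [1, -0.0001, 0, 0.001, 0, 1, 0, 0, 0.001, 0, 1, 0, 0, 0.001, 0, 1, 0, 0, 0, 0]
}}

```text
time: 16.43
position: [0.5782, 0.1103, 0.0835]
tool_rot: [0.003, 1.0, 0.0, 0.0]
ft_force: [2.8, -0.3, 6.0]
grip_width: 0.0209
grip_force: 45.0
```

Call:
{"api": "servo_tool", "payload": {
  "rows": [1, 0, 0, 0.001, 0, 1, 0, 0, 0.001, 0, 1, 0, 0, 0.001, 0, 1, 0, 0, 0, 0]
}}

```text
time: 16.77
position: [0.5782, 0.1102, 0.0802]
tool_rot: [0.003, 1.0, 0.0, 0.0]
ft_force: [1.7, 0.8, 3.8]
grip_width: 0.0207
grip_force: 45.0
```

Call:
{"api": "servo_tool", "payload": {
  "rows": [1, 0, 0, 0.0015, 0, 1, 0, 0, 0.0015, 0, 1, 0, 0, 0.0015, 0, 1, 0, 0, 0, 0]
}}

```text
time: 17.1
position: [0.5781, 0.1102, 0.0752]
tool_rot: [0.003, 1.0, 0.0, 0.0]
ft_force: [2.6, 2.4, 3.7]
grip_width: 0.0205
grip_force: 45.0
```

Call:
{"api": "servo_tool", "payload": {
  "rows": [1, 0, 0, 0.001, 0, 1, 0, 0, 0.001, 0, 1, 0, 0, 0.001, 0, 1, 0, 0, 0, 0]
}}

```text
time: 17.43
position: [0.5782, 0.1102, 0.0723]
tool_rot: [0.003, 1.0, 0.0, 0.0]
ft_force: [3.0, 2.3, 3.7]
grip_width: 0.0209
grip_force: 45.0
```

Call:
{"api": "servo_tool", "payload": {
  "rows": [1, 0, 0, 0.0005, 0, 1, 0, 0, 0.0005, 0, 1, 0, 0, 0, 0, 1, 0, 0, 0, 0]
}}

```text
time: 17.77
position: [0.5782, 0.1101, 0.0714]
tool_rot: [0.003, 1.0, 0.0, 0.0]
ft_force: [3.4, 1.6, 3.9]
grip_width: 0.0207
grip_force: 45.0
```

Call:
{"api": "servo_tool", "payload": {
  "rows": [1, 0, 0, 0.0004, 0, 1, 0, 0, 0.0004, 0, 1, 0, 0, 0, 0]
}}

```text
time: 18.02
position: [0.5782, 0.1101, 0.0706]
tool_rot: [0.003, 1.0, 0.0, 0.0]
ft_force: [2.6, 1.8, 4.2]
grip_width: 0.0204
grip_force: 45.0
```

Call:
{"api": "servo_tool", "payload": {
  "rows": [1, 0, 0, 0.0003, 0, 1, 0, 0, 0, 0, 1, 0, 0, 0, 0]
}}

```text
time: 18.27
position: [0.5782, 0.1101, 0.0704]
tool_rot: [0.003, 1.0, 0.0, 0.0]
ft_force: [1.8, 2.2, 5.3]
grip_width: 0.0205
grip_force: 45.0
```

Call:
{"api": "servo_tool", "payload": {
  "rows": [1, 0, 0, 0.0003, 0, 1, 0, 0, 0, 0, 1, 0, 0, 0, 0]
}}

```text
time: 18.52
position: [0.5783, 0.1101, 0.0703]
tool_rot: [0.003, 1.0, 0.0, 0.0]
ft_force: [2.3, 2.8, 6.8]
grip_width: 0.0203
grip_force: 45.0
```

Call:
{"api": "servo_tool", "payload": {
  "rows": [1, 0, 0, 0.0004, 0, 1, 0, 0, 0.0003, 0, 1, 0, 0, 0, 0]
}}

```text
time: 18.77
position: [0.5783, 0.1101, 0.0702]
tool_rot: [0.002, 1.0, 0.0, 0.0]
ft_force: [1.4, 1.2, 10.7]
grip_width: 0.0213
grip_force: 45.0
```

Call:
{"api": "servo_tool", "payload": {
  "rows": [1, 0, 0, 0.0004, 0, 1, 0, 0, 0.0003, 0, 1, 0, 0, 0, 0]
}}

```text
time: 19.02
position: [0.5783, 0.1101, 0.0702]
tool_rot: [0.002, 1.0, 0.0, 0.001]
ft_force: [0.5, 2.0, 13.8]
grip_width: 0.0212
grip_force: 45.0
```

It's firmly seated: same height as when the collar sat on the stand, with force building without motion. Relax, release and lift away.

Call:
{"api": "servo_tool", "payload": {
  "rows": [1, 0, 0, -0.001, 0, 1, 0, 0, 0, 0, 0, 0, 0, 0, 0, 0, 0, 0, 0, 0, 0, 0, 0, 0, 0]
}}

```text
time: 19.43
position: [0.5754, 0.1096, 0.0682]
tool_rot: [0.002, 1.0, -0.0, -0.003]
ft_force: [-0.3, -0.1, 0.1]
grip_width: 0.0337
grip_force: 0.0
```

Call:
{"api": "servo_tool", "payload": {
  "rows": [0, 0, 0, 0, 0, 0, 0, 0, -0.01, 0, 0, 0, 0, -0.025, 0, 0, 0, 0, -0.03, 0, 0, 0, 0, -0.03, 0]
}}

```text
time: 19.85
position: [0.5768, 0.1098, 0.1651]
tool_rot: [0.002, 1.0, -0.0, -0.002]
ft_force: [0.7, 0.7, 0.2]
grip_width: 0.0434
grip_force: 0.0
```

Call:
{"api": "servo_tool", "payload": {
  "rows": [0, -0.02, 0, -0.01, 0, 0, -0.02, 0, 0, 0, 0, 0, 0, 0, 0]
}}

```text
time: 20.1
position: [0.6226, 0.1093, 0.177]
tool_rot: [0.003, 1.0, -0.0, 0.004]
ft_force: [0.6, -0.5, 0.5]
grip_width: 0.0434
grip_force: 0.0
```

Run:
```python
from h import *
r=lambda e:np.round(e,4).tolist()
o,c,d=wrist();print(r(o["position"]),r(o["ft_force"]),o["grip_width"])
s=robot.camera("side")
print([(r(e["at"]),round(e["score"],2)) for e in robot.place_of(s,"drift")[:7]])
print([(r(e["at"]),round(e["score"],2)) for e in robot.place_of(c,"drift")[:7]])
A=cv2.resize(c["pixels"][60:260,170:400],None,fx=1.7,fy=1.7);B=cv2.resize(s["pixels"][150:250,195:310],(391,340),interpolation=2)
cv2.imwrite("pics/f.png",np.hstack([A,B])[:,:,::-1])
```

```text
[0.6226, 0.1093, 0.177] [0.5541, -0.5415, 0.4557] 0.04341977402535642
[([0.6262, -0.151, 0.0521], 0.79), ([0.6568, -0.2239, 0.0543], 0.75), ([0.4989, -0.1393, 0.0552], 0.74), ([0.5778, 0.1103, 0.0564], 0.68), ([0.4764, -0.1991, 0.0555], 0.59), ([0.73, -0.2685, 0.002], 0.38)]
[([0.629, -0.1527, 0.0544], 0.95), ([0.5746, 0.1126, 0.0552], 0.73)]
```

View pics/f.png

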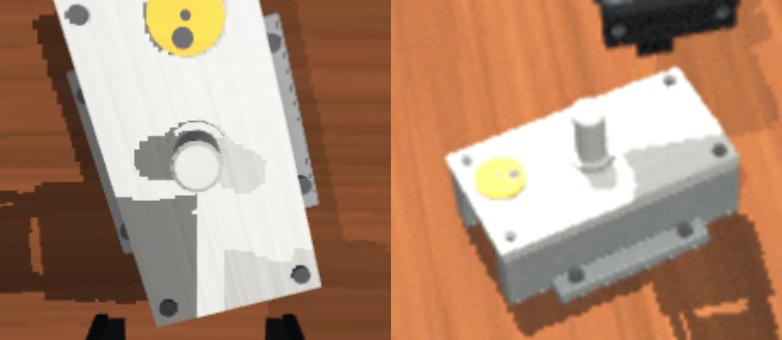

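The drift stands upright with its collar flush on the block (crop (197,165) left, (592,135) right). The blank is still in place and the gripper is clear. Handing in.

```bash
python3 -c "
from rig import robot
print(robot.hand_in())"
```

```text
the job is handed in; nothing more can be done
None
```

The steel drift is seated with its collar flush on the block, the gripper has let go and moved clear, and the job was handed in at about 20 s; the hand-in returned no verdict.

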